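Line up the tea boxes under the riser shelf

ROBOT

A 7-joint arm with a two-finger parallel gripper is mounted at the origin on a cart in front of the work surface, level with it; the furniture and walls round the work are solid. World frame = base frame: x ahead of the robot, y to its left, z up, the work surface at z = 0. Lengths are in m, angles in rad, forces in N, time in s.
With the tool pointing down it reaches from about 0.4 to 0.925 m from the base axis. Payload 5.6 kg.
Tool frame: the origin (TCP) lies on the centre line of the jaws, within the pads' length; the fingertips stand 14 mm ahead of it and the grasp point (between the pads) lies 5 mm behind it; z points along the fingers, y is the line along which they close (so a half turn about z gives the same grasp; the last joint's range is limited). The gripper opens to 85 mm and grips with 20 to 120 N. Pads are 22 mm wide; open, the fingers measure 114 mm over their backs; the gripper's body (76 mm by 85 mm) begins 54 mm behind the grasp point. The pads swing forward as they close: fully open they stand 13 mm farther back than shut.
Start: joints at [-1.313, 0.468, -0.012, 1.603, 0.006, 1.071, -0.056], TCP at [0.193, 0.621, 0.245] pointing down, gripper open.
Joint ranges: [-2.53, 2.53], [-0.31, 2.02], [-1.57, 1.55], [0.28, 2.44], [-1.29, 4.43], [0.15, 1.84], [-2.92, 2.92]. Speed limits (rad/s): [2.57, 2.57, 3.14, 3.14, 3.14, 3.14, 3.14].

INTERFACE

Orientations are given as a unit quaternion [x, y, z, w].
In Python, from cell import robot, optics gives the robot as it stands.
- The arm moves only by the tool step_arm, never from a script. Its argument "steps" is a list that holds one entry, the list of rows, each a list of 7 numbers: the shift along the tool's x, y, z normalised to -1 to 1, where 1 is 0.25 m, then the turn, a rotation vector about the tool's x, y, z normalised to -1 to 1, where 1 is 60 degrees, then the opening in per cent of the stroke, from 0 (shut) to 100 (fully open). A call has 1 to 12 rows; each row is the pose to reach, as a shift and turn from the pose commanded when the call began, along the tool's axes at that moment; what a row does not reach only later rows make up. A row lasts 1/8 s, in which the tool goes at most 62.5 mm and 10.7 degrees, less where a joint would pass 70% of its speed; a pose out of reach is approached as far as the arm can. A call with a number of a shift or a turn outside -1 to 1 is refused whole. A call with a gripper value outside its range is refused whole. The fingers move at their own pace and stop on an object; "grip_force" is the grip in N (left out, the last holds). Time passes only in rows, so rows that repeat a pose let the fingers close. It gives the time, the measured TCP pose, the force, the opening and the grip force at its end, in the units of the state.
- robot.read_state(): the state, without advancing time (a new reading comes with each control period).
- optics.camera(name): name is "side" or "top" or "wrist"; returns (picture, depth): 480x640x3 uint8, blue, green, red; 480x640 float32, m along the optical axis (not along the pixel's ray), 0 where there is no reading.
- optics.get_calibration(name): a dict with "fov_y" (degrees; the focal length in pixels is half the picture's height over the tangent of half this angle, whatever the lens; pixels are square), "cx", "cy" (the principal point, pixels), "camera_from_world" (4x4, takes a point from world to camera coordinates); the wrist camera has in their place "T_tool_cam" (4x4, takes a point from camera to tool coordinates, whose origin is the TCP and whose axes are the flange's). Camera axes: x right, y down, z forward; pixel columns grow to the right and rows downward; lengths in m; the calibration is good to about 2 mm. A picture is of the moment at which its call begins: read the wrist's pose just before it. get_calibration takes no time and is no camera call.
- robot.finish_job(): hands the job in; it is judged then, once.
The state is a dict: "t": time; "q": joint angles; "joint_velocities": joint speeds; "tau": joint torques, N m; "tcp_pos": TCP position; "orientation": TCP orientation; "ft_force": force on the tool from outside, world axes, zero at the start; "wrist_torque": the same for the moment, N m; "finger_gap": finger opening in m; "grasp_force": force on a finger pad.
Only numpy, scipy, OpenCV 4.12 (cv2) and the standard library are available. Lean on these libraries where they do the work, as an engineer would, in place of code of your own. Each camera call takes 0.05 s, during which the arm holds its last target. There are 200 camera calls.

TASK

Put away every tea box that lies about the worktop in a neat, evenly spaced row under the low wooden riser shelf: one box to a bay, starting with the leftmost bay and skipping none. Each box should stand upright with a narrow end to the front, square and centred between its rails, pushed in under the deck until it meets the back stop. Leave the kitchen timer and the matchbox alone.

Things in the scene. Friction and masses are not known exactly. Their poses are not given: they have to be found in the camera images.
- tea_1_center (a point): centre (half-way up, 35 mm above its underside) of an upright black cardboard tea box, 60 mm along its own x, 102 mm along its own y (the long side), 70 mm high along its z, 0.12 kg; loose on the worktop; may be absent. All the tea boxes are alike
- tea_2_center (a point): centre (half-way up, 35 mm above its underside) of another upright black cardboard tea box, 60 mm along its own x, 102 mm along its own y (the long side), 70 mm high along its z, 0.12 kg; loose on the worktop; may be absent. All the tea boxes are alike
- tea_3_center (a point): centre (half-way up, 35 mm above its underside) of another upright black cardboard tea box, 60 mm along its own x, 102 mm along its own y (the long side), 70 mm high along its z, 0.12 kg; loose on the worktop; may be absent. All the tea boxes are alike
- tea_4_center (a point): centre (half-way up, 35 mm above its underside) of another upright black cardboard tea box, 60 mm along its own x, 102 mm along its own y (the long side), 70 mm high along its z, 0.12 kg; loose on the worktop; may be absent. All the tea boxes are alike
- tea_1: the same tea box as point tea_1_center, origin at the centre of its underside
- tea_2: the same tea box as point tea_2_center, origin at the centre of its underside
- tea_3: the same tea box as point tea_3_center, origin at the centre of its underside
- tea_4: the same tea box as point tea_4_center, origin at the centre of its underside
- rack: low wooden riser shelf, fixed, 498 mm wide, open to the front (-x). Four bays side by side along y, 110 mm apart, between five aluminium rails (20 mm wide, 12 mm high, x -51 to +51 mm, at y 220, 110, 0, -110, -220 mm). No floor: boxes stand on the worktop. Origin on the worktop in mid-row: a box pushed home has its centre at x = 0, its front level with the rails' ends. x points away from the robot, y left
- deck_front (a point): middle of the deck's front edge, on top. The deck roofs only the rear of the bays, x +12 to +78 mm of the rack, underside 87 mm and top 102 mm above the worktop; a flat blue and white pack, 24 mm high, lies fixed on it and an end panel stands under each end. Ahead of this edge the bays are open above
- back_stop (a point): middle of the top edge of the fixed wooden back stop's front face, at x +51 mm of the rack, 45 mm above the worktop, running behind all the bays
- bay_1 (a point): where the centre of a tea box standing home in bay 1 belongs (35 mm above the worktop; axes as the rack's; a home box has its long side along x). Bay 1 is the leftmost seen from the robot, bay 4 the rightmost
- bay_2 (a point): where the centre of a tea box standing home in bay 2 belongs (35 mm above the worktop; axes as the rack's; a home box has its long side along x). Bay 1 is the leftmost seen from the robot, bay 4 the rightmost
- bay_3 (a point): where the centre of a tea box standing home in bay 3 belongs (35 mm above the worktop; axes as the rack's; a home box has its long side along x). Bay 1 is the leftmost seen from the robot, bay 4 the rightmost
- bay_4 (a point): where the centre of a tea box standing home in bay 4 belongs (35 mm above the worktop; axes as the rack's; a home box has its long side along x). Bay 1 is the leftmost seen from the robot, bay 4 the rightmost
- timer: bystander: round kitchen timer, red top and white base, 64 mm across, 45 mm high, loose on the worktop; origin at the centre of its underside
- match_box: bystander: small matchbox, 37 x 55 x 16 mm, lying loose on the worktop; origin at the centre of its underside
There are look-alikes about, which are no part of the job. Leave any green look-alike of the tea_2 alone.

How it is judged:
By the outcome, as a careful person would: the job done as asked, in the order asked, and still so for the second after the job is handed in, with the robot touching nothing.
Of tea_1, tea_2, tea_3, tea_4 only 3 to 4 are there at a start; the rules pass over those that are not, and their reading is None.
At some moment in a run one of tea_1, tea_2, tea_3, tea_4 may be knocked a few centimetres aside while the robot is not near it.
It also fails if it takes over 210 s, if anything falls off the work surface, if the arm or the gripper's body presses on something with over 40 N, if the wrist force passes 120 N, or if a joint passes its speed limit or range.

## Working session

There is one attempt and no reset: what is moved stays moved. The work goes in short steps, Python scripts to look and compute and a tool call to move; the robot and the scene stay as the last step left them, time stands still between calls to the robot, and variables do not carry over. Pictures are saved under pics/ and viewed, at most 14 in all, crops included, and the job is handed in when it is done.

Besides the shell and the picture viewer there is one more tool, called in YAML: its name, and indented under it one key for each argument. step_arm: Moves the arm, as the interface text tells. Scaled input: -1 to 1 covers 0.25 m each way for a shift and 60 degrees each way for a turn. Its arguments: {"type":"object","properties":{"steps":{"type":"array","items":{"type":"array","items":{"type":"array","items":{"type":"number"}}}},"grip_force":{"type":"number"}},"required":["steps"]}

```bash
mkdir -p pics; ls
cat > h.py <<'E'
import numpy as np, cv2
from cell import robot, optics
from scipy.spatial.transform import Rotation as R
def cal(n):
    c=optics.get_calibration(n); f=240/np.tan(np.radians(c["fov_y"])/2); return c,f
def T_wc(n,st=None):
    c,f=cal(n)
    if n=="wrist":
        T=np.eye(4);T[:3,:3]=R.from_quat(st["orientation"]).as_matrix();T[:3,3]=st["tcp_pos"]
        return T@np.array(c["T_tool_cam"])
    return np.linalg.inv(np.array(c["camera_from_world"]))
def shot(n):
    st=robot.read_state(); im,d=optics.camera(n); return im,d,T_wc(n,st)
def cloud(n,d,T):
    c,f=cal(n); v,u=np.mgrid[:480,:640]
    P=np.stack([(u-c["cx"])/f*d,(v-c["cy"])/f*d,d],-1)
    return P@T[:3,:3].T+T[:3,3]
def onplane(n,T,px,z):
    c,f=cal(n); px=np.atleast_2d(px).astype(float)
    r=np.c_[(px[:,0]-c["cx"])/f,(px[:,1]-c["cy"])/f,np.ones(len(px))]@T[:3,:3].T
    return T[:3,3]+r*((z-T[2,3])/r[:,2])[:,None]
E
python3 - <<'E'
from h import *
for n in("top","side"):
    im,d,T=shot(n); cv2.imwrite(f"pics/{n}0.png",im); np.savez(f"{n}0.npz",im=im,d=d,T=T)
    print(n,T.round(3).tolist(),{k:v for k,v in optics.get_calibration(n).items() if k!="camera_from_world"})
print(optics.get_calibration("wrist"),robot.read_state())
E
```

```text
pics
top [[0.031, -0.975, 0.22, 0.181], [-0.999, -0.03, 0.011, 0.138], [-0.004, -0.22, -0.975, 1.654], [0.0, 0.0, 0.0, 1.0]] {'fov_y': 43.4279507828541, 'cx': 326.3108255749725, 'cy': 238.56209833795353}
side [[-0.995, -0.032, 0.094, 0.351], [-0.097, 0.531, -0.842, 1.621], [-0.023, -0.846, -0.532, 1.036], [0.0, 0.0, 0.0, 1.0]] {'fov_y': 44.79964904755881, 'cx': 323.91975802782963, 'cy': 235.16563184254886}
{'fov_y': 65.80842916699032, 'cx': 321.6462558755613, 'cy': 242.07285959469593, 'T_tool_cam': array([[ 6.09147491e-04, -9.55567609e-01, -2.94771392e-01,
         7.44472884e-02],
       [ 9.99999767e-01,  6.72879099e-04, -1.14780891e-04,
        -9.30418457e-04],
       [ 3.08026410e-04, -2.94771253e-01,  9.55567796e-01,
        -1.29193889e-01],
       [ 0.00000000e+00,  0.00000000e+00,  0.00000000e+00,
         1.00000000e+00]])} {'t': 0.1, 'q': array([-1.31298793,  0.46831663, -0.01160693,  1.60354963,  0.00599985,
        1.07139841, -0.05629948]), 'joint_velocities': array([-0.00016433, -0.00393155, -0.0002591 , -0.00345804,  0.00114062,
        0.00131545, -0.00219931]), 'tau': array([ 1.13291146e-03, -5.33527029e+01,  2.16918538e-02, -2.51967502e+01,
        1.15122838e-02,  4.38090123e-03, -3.76789671e-06]), 'tcp_pos': array([0.19250437, 0.62032702, 0.24440822]), 'orientation': array([ 1.49867509e-01,  9.88705750e-01, -8.16151391e-04, -6.53650984e-05]), 'ft_force': array([ 0.38434872, -0.14271322, -0.56169366]), 'wrist_torque': array([0.07214019, 0.00434883, 0.01675547]), 'grasp_force': 0.0, 'finger_gap': 0.0855521935127955}
```

View pics/top0.png

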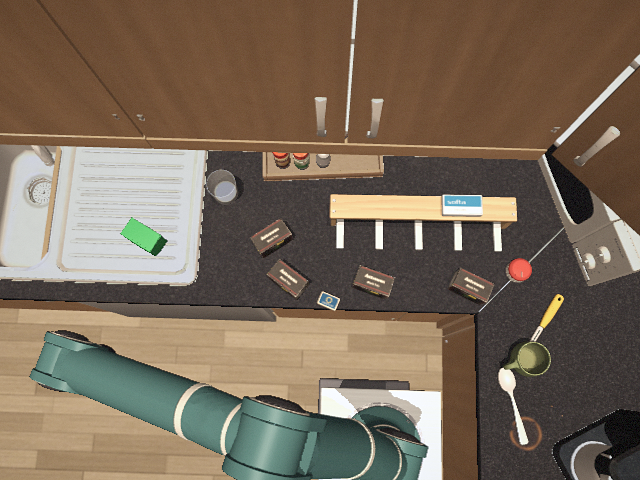

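View pics/side0.png

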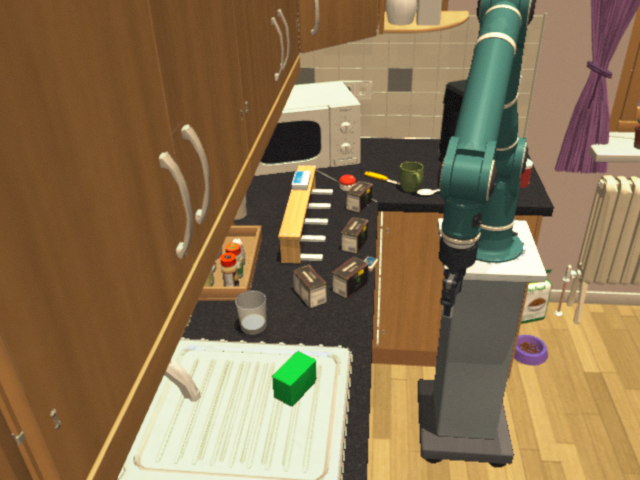

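The top view shows four dark tea boxes at about (271,237), (288,278), (373,281) and (471,284). The rack has rails at columns 340–497. The timer is at (519,270), the matchbox at (329,300), and the green look-alike at (144,236) on the drainer.

Run:
```python
from h import *
z=np.load("top0.npz"); im,d,T=z["im"],z["d"],z["T"]
P=cloud("top",d,T); Z=P[...,2]
print("z samples counter",P[250,320],P[225,300],"deck",P[205,400])
roi=np.zeros((480,640),np.uint8); roi[215:312,215:545]=1
def rects(m,amin,n="top"):
    k,l,s,c=cv2.connectedComponentsWithStats(m.astype(np.uint8))
    for i in range(1,k):
        if s[i,4]<amin: continue
        q=P[l==i]; r=cv2.minAreaRect(q[:,:2].astype(np.float32))
        print("px",c[i].round(),"n",s[i,4],"ctr",np.round(r[0],4),"size",np.round(r[1],4),"ang",round(r[2],1),"z",np.median(q[:,2]).round(4))
print("boxes"); rects((Z>.06)&(Z<.08)&(roi>0),60)
print("low"); rects((Z>.009)&(Z<.05)&(roi>0),40)
deck=(Z>.09)&(Z<.14); roi2=np.zeros((480,640),np.uint8); roi2[185:235,320:530]=1
print("deck"); rects(deck&(roi2>0),100)
white=(im.min(-1)>150); roi3=np.zeros((480,640),np.uint8); roi3[222:255,330:510]=1
print("rails"); rects(white&(roi3>0)&(Z<.03),30)
# cabinets
print("cab", P[100,200],P[100,420],P[140,300],P[145,420])
```

```text
z samples counter [ 0.52151689  0.17416453 -0.00163643] [0.59137288 0.23304979 0.00092764] deck [ 0.62803893 -0.03708951  0.10675109]
boxes
px [271. 236.] n 760 ctr [0.5429 0.307 ] size [0.058  0.0998] ang 35.0 z 0.0711
px [287. 278.] n 784 ctr [0.4298 0.2571] size [0.1006 0.0574] ang 53.4 z 0.0711
px [374. 281.] n 782 ctr [0.4289 0.0271] size [0.0991 0.0574] ang 72.4 z 0.0707
px [473. 285.] n 810 ctr [ 0.426  -0.2346] size [0.0995 0.0594] ang 65.1 z 0.0707
low
px [340. 234.] n 151 ctr [0.5687 0.1209] size [0.0813 0.0196] ang 1.5 z 0.0128
px [379. 234.] n 167 ctr [0.5685 0.0108] size [0.0192 0.0837] ang 89.3 z 0.0133
px [418. 235.] n 165 ctr [ 0.5717 -0.099 ] size [0.0843 0.0205] ang 2.5 z 0.0135
px [458. 235.] n 169 ctr [ 0.5717 -0.2102] size [0.0836 0.0216] ang 1.0 z 0.0138
px [498. 234.] n 210 ctr [ 0.5727 -0.3239] size [0.0366 0.0841] ang 87.1 z 0.0139
px [276. 248.] n 115 ctr [0.5204 0.2921] size [0.0061 0.0984] ang 34.6 z 0.0314
px [519. 270.] n 468 ctr [ 0.4759 -0.3712] size [0.0633 0.0632] ang 49.0 z 0.0398
px [462. 292.] n 149 ctr [ 0.4125 -0.2155] size [0.1112 0.0483] ang 3
[... 190 characters left out ...]
4 ctr [0.3795 0.1456] size [0.0551 0.0408] ang 66.7 z 0.0162
deck
px [424. 207.] n 4614 ctr [ 0.6254 -0.0992] size [0.0701 0.4979] ang 0.7 z 0.1031
rails
px [340. 235.] n 199 ctr [0.5653 0.1208] size [0.0744 0.0198] ang 1.5 z 0.0113
px [379. 235.] n 195 ctr [0.5668 0.0112] size [0.0776 0.0194] ang 0.3 z 0.0124
px [418. 236.] n 195 ctr [ 0.5673 -0.0991] size [0.0757 0.0203] ang 2.3 z 0.0124
px [458. 236.] n 197 ctr [ 0.5698 -0.2091] size [0.075  0.0199] ang 0.4 z 0.012
px [497. 237.] n 199 ctr [ 0.5707 -0.3196] size [0.0755 0.0218] ang 0.4 z 0.0125
cab [0.62963565 0.37142745 0.70786573] [0.63053963 0.00108873 0.72847103] [0.62912164 0.20912244 0.54202354] [ 0.63223921 -0.02875223  0.52551647]
```

```bash
cat >> h.py <<'E'
def theta(st):
    X=R.from_quat(st["orientation"]).as_matrix()[:,0]; return np.degrees(np.arctan2(-X[1],-X[0]))
def plan(x,y,z,th):
    st=robot.read_state(); M=R.from_quat(st["orientation"]).as_matrix()
    t=np.radians(th); G=np.array([[-np.cos(t),-np.sin(t),0],[-np.sin(t),np.cos(t),0],[0,0,-1]]).T
    s=M.T@(np.array([x,y,z])-st["tcp_pos"])/.25; w=R.from_matrix(M.T@G).as_rotvec()*3/np.pi
    print("now",st["tcp_pos"].round(4),"th",theta(st).round(2),"t",round(st["t"],1),"-> row",s.round(3),w.round(3))
def boxes(n,lo=.06,hi=.08,amin=300,save=None):
    im,d,T=shot(n); P=cloud(n,d,T); Z=P[...,2]
    if save: cv2.imwrite(save,im)
    m=((Z>lo)&(Z<hi)&(P[...,0]<.72)&(P[...,0]>.33)&(abs(P[...,1])<.45)&(d>0)).astype(np.uint8)
    if n=="top": m[:215]*=1
    k,l,s,c=cv2.connectedComponentsWithStats(m); out=[]
    for i in range(1,k):
        if s[i,4]<amin: continue
        q=P[l==i]; r=cv2.minAreaRect(q[:,:2].astype(np.float32)); a=r[2] if r[1][0]>r[1][1] else r[2]-90
        a=(a+90)%180-90; C=np.array(r[0]); g=C-.03*np.array([np.cos(np.radians(a)),np.sin(np.radians(a))])
        print(n,"n",s[i,4],"ctr",C.round(4),"size",np.sort(r[1]).round(4),"phi",round(a,1),"z",np.median(q[:,2]).round(4),"grip",g.round(4),"px",c[i].round())
        out.append((C,a))
    return im,P,out
E
python3 -c "
from h import *
plan(.412,.233,.25,53.4)"
```

```text
now [0.1925 0.6203 0.2444] th -17.24 t 0.1 -> row [-1.298 -1.22  -0.02 ] [-1.000e-03 -1.000e-03 -1.177e+00]
```

step_arm:
  steps:
    - [[-0.2,-0.19,0,0,0,-0.15,100],[-0.4,-0.38,-0.01,0,0,-0.3,100],[-0.6,-0.56,-0.02,0,0,-0.45,100],[-0.8,-0.75,-0.02,0,0,-0.6,100],[-0.95,-0.89,-0.02,0,0,-0.75,100],[-0.98,-0.92,-0.02,0,0,-0.9,100],[-0.98,-0.92,-0.02,0,0,-0.9,100]]

```text
t: 0.98
tcp_pos: [0.3595, 0.3266, 0.2502]
orientation: [-0.313, 0.95, -0.0, -0.0]
ft_force: [0.9, 0.7, -0.5]
finger_gap: 0.0852
grasp_force: 0.0
```

```bash
python3 -c "
from h import *
plan(.412,.233,.25,53.4)"
```

```text
now [0.3595 0.3266 0.2502] th 36.46 t 1.0 -> row [ 0.054 -0.426  0.001] [-0.    -0.    -0.282]
```

step_arm:
  steps:
    - [[0.03,-0.22,0,0,0,-0.14,100],[0.054,-0.426,0,0,0,-0.28,100],[0.054,-0.426,0,0,0,-0.28,100],[0.054,-0.426,0,0,0,-0.28,100]]

```text
t: 1.48
tcp_pos: [0.4107, 0.2368, 0.2501]
orientation: [-0.45, 0.893, 0.0, -0.0]
ft_force: [-0.0, -0.0, -0.2]
finger_gap: 0.0854
grasp_force: 0.0
```

```bash
python3 -c "
from h import *
im,P,o=boxes('wrist',save='pics/w1.png')
boxes('top',amin=100)
C,a=min(o,key=lambda q:abs(q[0]-[.43,.257]).sum())
for k in(.03,.035):
  g=C-k*np.array([np.cos(np.radians(a)),np.sin(np.radians(a))]); plan(g[0],g[1],.045,a)"
```

```text
wrist n 6861 ctr [0.4359 0.0437] size [0.0562 0.0656] phi 70.6 z 0.0715 grip [0.4259 0.0154] px [143.  41.]
wrist n 6801 ctr [0.4309 0.2565] size [0.0565 0.1001] phi 53.8 z 0.0716 grip [0.4132 0.2323] px [317. 247.]
wrist n 5305 ctr [0.5439 0.3069] size [0.0571 0.0991] phi -55.2 z 0.0714 grip [0.5268 0.3315] px [258. 355.]
top n 135 ctr [0.5609 0.3196] size [0.0148 0.0982] phi -55.9 z 0.0722 grip [0.544  0.3444] px [267. 228.]
top n 789 ctr [0.4282 0.0274] size [0.0585 0.0991] phi 72.0 z 0.0709 grip [ 0.419  -0.0011] px [374. 281.]
top n 806 ctr [ 0.4259 -0.2346] size [0.0586 0.1006] phi 65.2 z 0.0707 grip [ 0.4133 -0.2619] px [473. 285.]
now [0.4104 0.2371 0.2502] th 53.68 t 1.6 -> row [ 0.009 -0.021  0.821] [ 0.001  0.    -0.002]
now [0.4104 0.2371 0.2502] th 53.68 t 1.6 -> row [ 0.029 -0.021  0.821] [ 0.001  0.    -0.002]
```

View pics/w1.png

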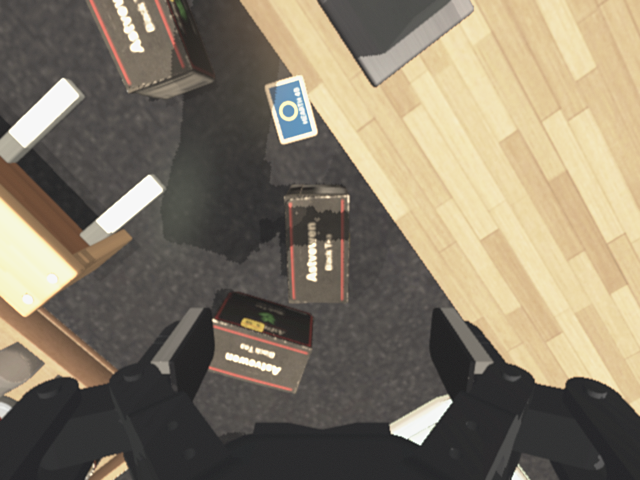

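The wrist picture shows box 2 centred at (317,247), box 1 at (258,355), box 3 at the top left and the matchbox at (292,110). The path to box 2 is clear, so I'll go down on it.

step_arm:
  steps:
    - [[0.02,-0.021,0.15,0,0,0,100],[0.02,-0.021,0.35,0,0,0,100],[0.02,-0.021,0.55,0,0,0,100],[0.02,-0.021,0.72,0,0,0,100],[0.02,-0.021,0.82,0,0,0,100],[0.02,-0.021,0.82,0,0,0,100],[0.02,-0.021,0.82,0,0,0,20],[0.02,-0.021,0.82,0,0,0,20],[0.02,-0.021,0.82,0,0,0,20],[0.02,-0.021,0.82,0,0,0,20],[0.02,-0.021,0.82,0,0,0,20],[0.02,-0.021,0.82,0,0,0,20]]
  grip_force: 35

```text
t: 3.08
tcp_pos: [0.4133, 0.229, 0.0467]
orientation: [-0.451, 0.893, 0.0, 0.001]
ft_force: [-1.6, 1.4, 7.0]
finger_gap: 0.059
grasp_force: 38.4
```

```bash
python3 -c "
from h import *
s=robot.read_state();print(s['finger_gap'],s['grasp_force'],s['ft_force'])
plan(.44,.18,.18,0)"
```

```text
0.05904334178360536 38.42974841594696 [-1.61498228  1.36077149  7.02806648]
now [0.4133 0.229  0.0467] th 53.59 t 3.1 -> row [ 0.093 -0.203 -0.533] [0.001 0.003 0.893]
```

step_arm:
  steps:
    - [[0,0,-0.08,0,0,0,20],[0,0,-0.25,0,0,0,20],[0,0,-0.42,0,0,0,20],[0,0,-0.53,0,0,0.15,20],[0.03,-0.05,-0.53,0,0,0.3,20],[0.06,-0.1,-0.53,0,0,0.45,20],[0.09,-0.2,-0.53,0,0,0.6,20],[0.09,-0.2,-0.53,0,0,0.75,20],[0.09,-0.2,-0.53,0,0,0.89,20],[0.09,-0.2,-0.53,0,0,0.89,20],[0.09,-0.2,-0.53,0,0,0.89,20]]

```text
t: 4.45
tcp_pos: [0.4394, 0.1803, 0.178]
orientation: [-0.003, 1.0, 0.0, 0.0]
ft_force: [0.0, 0.4, -1.6]
finger_gap: 0.0592
grasp_force: 38.3
```

```bash
python3 -c "
from h import *
plan(.465,.065,.18,.7)"
```

```text
now [0.4394 0.1803 0.178 ] th 0.3 t 4.5 -> row [-0.1   -0.462 -0.008] [ 0.     0.    -0.007]
```

step_arm:
  steps:
    - [[-0.03,-0.12,0,0,0,0,20],[-0.06,-0.28,0,0,0,0,20],[-0.1,-0.4,0,0,0,0,20],[-0.1,-0.46,0,0,0,0,20],[-0.1,-0.46,0,0,0,0,20],[-0.1,-0.46,0,0,0,0,20]]

```text
t: 5.2
tcp_pos: [0.4645, 0.0666, 0.1778]
orientation: [-0.003, 1.0, 0.0, -0.0]
ft_force: [-0.2, -0.2, -1.9]
finger_gap: 0.0591
grasp_force: 38.3
```

```bash
cat >> h.py <<'E'
def rails(save=None):
    im,d,T=shot("wrist"); P=cloud("wrist",d,T)
    if save: cv2.imwrite(save,im)
    Q=P; m=((Q[...,2]>.007)&(Q[...,2]<.018)&(im.min(-1)>110)&(P[...,0]>.48)&(P[...,0]<.66)&(d>0)).astype(np.uint8)
    k,l,s,c=cv2.connectedComponentsWithStats(m)
    for i in range(1,k):
        if s[i,4]<300: continue
        q=P[l==i]; r=cv2.minAreaRect(q[:,:2].astype(np.float32)); b=cv2.boxPoints(r)
        print("rail n",s[i,4],"ctr",np.round(r[0],4),"size",np.round(r[1],4),"ang",round(r[2],2),"xmin",b[:,0].min().round(4),"z",np.median(q[:,2]).round(4))
    dm=(Q[...,2]>.095)&(Q[...,2]<.11)&(P[...,0]>.55)&(P[...,0]<.66)
    if dm.sum()>500:
        e=[]
        for y in np.arange(-.34,.14,.02):
            w=dm&(abs(P[...,1]-y)<.01)
            if w.sum()>100: e.append((y,np.percentile(P[...,0][w],1)))
        e=np.array(e); print("deck front fit",np.polyfit(e[:,0],e[:,1],1).round(4),"n",len(e))
    return im,d,P
E
python3 -c "
from h import *
rails('pics/w2.png')"
```

```text
rail n 2476 ctr [ 0.5833 -0.2099] size [0.1018 0.0227] ang 0.19 xmin 0.5324 z 0.0124
rail n 1683 ctr [ 0.5676 -0.0999] size [0.0733 0.0208] ang 0.95 xmin 0.5308 z 0.0124
deck front fit [0.0131 0.5969] n 4
```

View pics/w2.png

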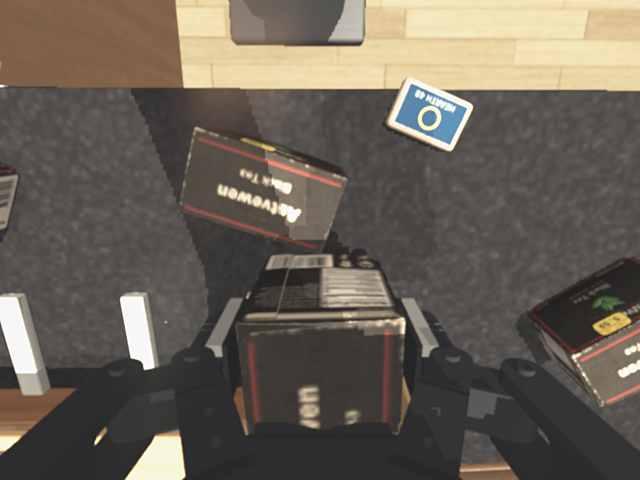

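```bash
python3 -c "
from h import *
plan(.500,.065,.048,.7)
plan(.5475,.065,.048,.7)"
```

```text
now [0.4645 0.0667 0.1778] th 0.31 t 5.2 -> row [-0.142 -0.008  0.519] [ 0.001 -0.    -0.007]
now [0.4645 0.0667 0.1778] th 0.31 t 5.2 -> row [-0.332 -0.009  0.519] [ 0.001 -0.    -0.007]
```

step_arm:
  steps:
    - [[-0.08,-0.008,0,0,0,-0.007,20],[-0.142,-0.008,0.05,0,0,-0.007,20],[-0.142,-0.008,0.18,0,0,-0.007,20],[-0.142,-0.008,0.32,0,0,-0.007,20],[-0.142,-0.008,0.44,0,0,-0.007,20],[-0.142,-0.008,0.5,0,0,-0.007,20],[-0.142,-0.008,0.518,0,0,-0.007,20],[-0.142,-0.008,0.518,0,0,-0.007,20]]

```text
t: 6.25
tcp_pos: [0.5008, 0.0637, 0.0488]
orientation: [-0.005, 1.0, 0.0, 0.0]
ft_force: [-0.5, 0.3, -1.7]
finger_gap: 0.0589
grasp_force: 38.3
```

```bash
python3 -c "
from h import *
plan(.5475,.065,.048,.7)"
```

```text
now [0.5008 0.0637 0.0488] th 0.6 t 6.2 -> row [-0.187  0.003  0.003] [ 0.     0.001 -0.002]
```

step_arm:
  steps:
    - [[-0.03,0.003,0.004,0,0,-0.002,20],[-0.07,0.003,0.004,0,0,-0.002,20],[-0.11,0.003,0.004,0,0,-0.002,20],[-0.14,0.003,0.004,0,0,-0.002,20],[-0.16,0.003,0.004,0,0,-0.002,20],[-0.175,0.003,0.004,0,0,-0.002,20],[-0.18,0.003,0.004,0,0,-0.002,20],[-0.18,0.003,0.004,0,0,-0.002,20]]

```text
t: 7.25
tcp_pos: [0.5451, 0.0646, 0.0472]
orientation: [-0.006, 1.0, -0.0, -0.0]
ft_force: [-0.3, 0.1, -1.8]
finger_gap: 0.0591
grasp_force: 38.3
```

step_arm:
  steps:
    - [[-0.004,0.001,0,0,0,0,20],[-0.008,0.001,0,0,0,0,20],[-0.012,0.001,0,0,0,0,20],[-0.012,0.001,0,0,0,0,20]]

```text
t: 7.75
tcp_pos: [0.5454, 0.0647, 0.0469]
orientation: [-0.006, 1.0, 0.0, -0.003]
ft_force: [-7.9, -0.8, 4.7]
finger_gap: 0.0591
grasp_force: 38.4
```

step_arm:
  steps:
    - [[0.004,0,0,0,0,0,20],[0.004,0,0,0,0,0,100],[0.004,0,0,0,0,0,100],[0.004,0,0,0,0,0,100],[0.004,0,0,0,0,0,100],[0.004,0,-0.05,0,0,0,100],[0.004,0,-0.2,0,0,0,100],[0.1,0,-0.4,0,0,0,100],[0.25,0,-0.6,0,0,0,100],[0.35,0,-0.7,0,0,0,100],[0.35,0,-0.7,0,0,0,100]]

```text
t: 9.12
tcp_pos: [0.4609, 0.0641, 0.225]
orientation: [-0.006, 1.0, 0.001, 0.002]
ft_force: [-0.0, -0.8, -0.3]
finger_gap: 0.0853
grasp_force: 0.0
```

```bash
python3 -c "
from h import *
im,d,P=rails('pics/w3.png')
boxes('wrist');boxes('top',amin=100)
plan(.5268,.3315,.25,-55.2)
"
```

```text
rail n 1095 ctr [ 0.5653 -0.0998] size [0.0683 0.0203] ang 0.36 xmin 0.5311 z 0.0126
rail n 1704 ctr [0.5787 0.1198] size [0.1014 0.0204] ang 0.7 xmin 0.5279 z 0.0125
rail n 1763 ctr [ 0.5837 -0.2097] size [0.1012 0.0217] ang 0.85 xmin 0.5329 z 0.0125
rail n 1650 ctr [0.5799 0.01  ] size [0.1  0.02] ang 1.13 xmin 0.5297 z 0.0126
deck front fit [-0.0141  0.5927] n 11
wrist n 9528 ctr [0.4305 0.0264] size [0.0566 0.0993] phi 71.6 z 0.0716 grip [ 0.421 -0.002] px [273. 184.]
wrist n 323 ctr [ 0.4415 -0.1872] size [0.0085 0.0392] phi -14.7 z 0.0636 grip [ 0.4124 -0.1796] px [  3. 189.]
wrist n 6575 ctr [0.5439 0.3054] size [0.0575 0.1001] phi -53.5 z 0.0713 grip [0.5261 0.3296] px [593. 323.]
wrist n 5187 ctr [0.5684 0.0645] size [0.0565 0.0787] phi 2.1 z 0.0716 grip [0.5384 0.0633] px [321. 341.]
top n 756 ctr [0.5424 0.307 ] size [0.0581 0.0996] phi -55.5 z 0.0711 grip [0.5254 0.3317] px [271. 236.]
top n 802 ctr [ 0.4257 -0.235 ] size [0.0575 0.1012] phi 65.9 z 0.0705 grip [ 0.4135 -0.2624] px [473. 285.]
now [0.4612 0.0638 0.2221] th 0.7 t 9.3 -> row [-0.275  1.068 -0.112] [0.    0.    0.932]
```

View pics/w3.png

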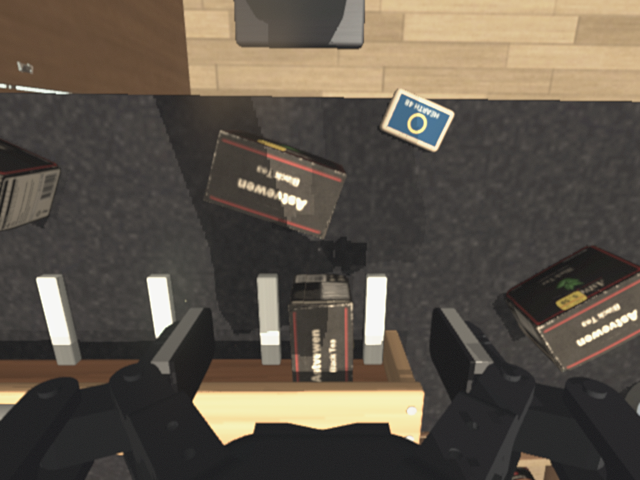

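Bay 1 is filled: the box front at row 276 is level with the rail ends, and it is centred between the rails at columns 268 and 376. I'll take box 1 next.

step_arm:
  steps:
    - [[-0.05,0.12,-0.05,0,0,0.15,100],[-0.1,0.3,-0.11,0,0,0.3,100],[-0.15,0.5,-0.11,0,0,0.45,100],[-0.2,0.7,-0.11,0,0,0.6,100],[-0.27,0.9,-0.11,0,0,0.75,100],[-0.27,1.0,-0.11,0,0,0.93,100],[-0.27,1.0,-0.11,0,0,0.93,100],[-0.27,1.0,-0.11,0,0,0.93,100]]

```text
t: 10.28
tcp_pos: [0.5255, 0.3129, 0.2486]
orientation: [0.462, 0.887, -0.001, -0.0]
ft_force: [0.4, -0.4, -0.2]
finger_gap: 0.0855
grasp_force: 0.0
```

```bash
cat >> h.py <<'E'
def grasp(near,k=.033):
    im,P,o=boxes('wrist'); C,a=min(o,key=lambda q:abs(q[0]-near).sum())
    g=C-k*np.array([np.cos(np.radians(a)),np.sin(np.radians(a))]); plan(g[0],g[1],.045,a)
E
python3 -c "
from h import *
grasp([.5435,.307])"
```

```text
wrist n 672 ctr [0.6578 0.4255] size [0.0144 0.0572] phi -44.5 z 0.0707 grip [0.6364 0.4465] px [526. 192.]
wrist n 7161 ctr [0.5444 0.3068] size [0.0566 0.1002] phi -55.9 z 0.0716 grip [0.5275 0.3316] px [337. 232.]
wrist n 700 ctr [0.7069 0.4286] size [0.0098 0.0477] phi 53.9 z 0.0706 grip [0.6893 0.4043] px [581. 228.]
wrist n 1485 ctr [0.4253 0.0451] size [0.0339 0.0701] phi 70.7 z 0.0708 grip [0.4154 0.0167] px [ 92. 368.]
wrist n 788 ctr [0.6228 0.1457] size [0.0132 0.0605] phi 11.4 z 0.0704 grip [0.5934 0.1398] px [304. 404.]
wrist n 1696 ctr [0.5649 0.076 ] size [0.0372 0.0722] phi -0.3 z 0.0707 grip [0.5349 0.0762] px [224. 418.]
now [0.5257 0.3126 0.2491] th -55.1 t 10.3 -> row [0.071 0.051 0.816] [-0.001  0.001  0.013]
```

step_arm:
  steps:
    - [[0.07,0.05,0.15,0,0,0.013,100],[0.07,0.05,0.35,0,0,0.013,100],[0.07,0.05,0.55,0,0,0.013,100],[0.07,0.05,0.72,0,0,0.013,100],[0.07,0.05,0.815,0,0,0.013,100],[0.07,0.05,0.815,0,0,0.013,100],[0.07,0.05,0.815,0,0,0.013,20],[0.07,0.05,0.815,0,0,0.013,20],[0.07,0.05,0.815,0,0,0.013,20],[0.07,0.05,0.815,0,0,0.013,20],[0.07,0.05,0.815,0,0,0.013,20],[0.07,0.05,0.815,0,0,0.013,20]]

```text
t: 11.82
tcp_pos: [0.5267, 0.3365, 0.0479]
orientation: [0.469, 0.883, 0.001, 0.001]
ft_force: [-0.1, -1.1, 7.9]
finger_gap: 0.0586
grasp_force: 39.5
```

```bash
python3 -c "
from h import *
plan(.46,.2,.18,0.8)"
```

```text
now [0.5267 0.3365 0.0479] th -55.88 t 11.8 -> row [-0.302 -0.525 -0.53 ] [ 0.002  0.002 -0.945]
```

step_arm:
  steps:
    - [[0,0,-0.08,0,0,0,20],[0,0,-0.25,0,0,0,20],[0,0,-0.42,0,0,0,20],[0,-0.1,-0.53,0,0,-0.15,20],[-0.05,-0.2,-0.53,0,0,-0.3,20],[-0.1,-0.3,-0.53,0,0,-0.45,20],[-0.2,-0.4,-0.53,0,0,-0.6,20],[-0.3,-0.5,-0.53,0,0,-0.75,20],[-0.3,-0.525,-0.53,0,0,-0.945,20],[-0.3,-0.525,-0.53,0,0,-0.945,20],[-0.3,-0.525,-0.53,0,0,-0.945,20]]

```text
t: 13.2
tcp_pos: [0.4592, 0.2009, 0.1792]
orientation: [-0.006, 1.0, 0.0, 0.0]
ft_force: [1.2, -0.2, -1.7]
finger_gap: 0.059
grasp_force: 38.6
```

```bash
python3 -c "
from h import *
plan(.500,-.0455,.18,.8)"
```

```text
now [0.4592 0.2009 0.1792] th 0.7 t 13.2 -> row [-0.151 -0.988 -0.004] [ 0.001  0.001 -0.002]
```

step_arm:
  steps:
    - [[-0.03,-0.1,0,0,0,0,20],[-0.06,-0.28,0,0,0,0,20],[-0.09,-0.48,0,0,0,0,20],[-0.12,-0.68,0,0,0,0,20],[-0.15,-0.85,0,0,0,0,20],[-0.15,-0.95,0,0,0,0,20],[-0.15,-0.988,0,0,0,0,20],[-0.15,-0.988,0,0,0,0,20],[-0.15,-0.988,0,0,0,0,20]]

```text
t: 14.32
tcp_pos: [0.5, -0.0444, 0.1785]
orientation: [-0.008, 1.0, 0.0, -0.0]
ft_force: [-0.3, -0.1, -2.2]
finger_gap: 0.059
grasp_force: 38.6
```

```bash
python3 -c "
from h import *
plan(.500,-.0455,.0485,.8)"
```

```text
now [ 0.5    -0.0444  0.1785] th 0.93 t 14.3 -> row [ 0.    -0.005  0.52 ] [ 0.001 -0.     0.002]
```

step_arm:
  steps:
    - [[0,-0.004,0.08,0,0,0.002,20],[0,-0.004,0.2,0,0,0.002,20],[0,-0.004,0.34,0,0,0.002,20],[0,-0.004,0.45,0,0,0.002,20],[0,-0.004,0.5,0,0,0.002,20],[0,-0.004,0.518,0,0,0.002,20],[0,-0.004,0.518,0,0,0.002,20]]

```text
t: 15.2
tcp_pos: [0.5005, -0.0468, 0.0496]
orientation: [-0.006, 1.0, 0.0, 0.001]
ft_force: [0.5, 0.7, -1.0]
finger_gap: 0.0591
grasp_force: 38.5
```

```bash
python3 -c "
from h import *
plan(.5445,-.045,.0475,.8)"
```

```text
now [ 0.5005 -0.0468  0.0496] th 0.72 t 15.2 -> row [-0.176  0.005  0.008] [ 0.     0.001 -0.001]
```

step_arm:
  steps:
    - [[-0.03,0.005,0.006,0,0,0,20],[-0.07,0.005,0.006,0,0,0,20],[-0.11,0.005,0.006,0,0,0,20],[-0.14,0.005,0.006,0,0,0,20],[-0.16,0.005,0.006,0,0,0,20],[-0.168,0.005,0.006,0,0,0,20],[-0.174,0.005,0.006,0,0,0,20],[-0.178,0.005,0.006,0,0,0,20],[-0.182,0.005,0.006,0,0,0,20],[-0.182,0.005,0.006,0,0,0,20]]

```text
t: 16.45
tcp_pos: [0.5451, -0.0453, 0.0479]
orientation: [-0.006, 1.0, 0.0, -0.001]
ft_force: [-4.3, -0.4, 5.9]
finger_gap: 0.059
grasp_force: 39.4
```

step_arm:
  steps:
    - [[-0.004,0,0,0,0,0,20],[-0.008,0,0,0,0,0,20],[-0.008,0,0,0,0,0,20]]

```text
t: 16.82
tcp_pos: [0.5471, -0.0454, 0.048]
orientation: [-0.006, 1.0, 0.0, -0.001]
ft_force: [-3.6, -0.2, 6.3]
finger_gap: 0.059
grasp_force: 39.4
```

step_arm:
  steps:
    - [[-0.004,0,0,0,0,0,20],[-0.008,0,0,0,0,0,20],[-0.012,0,0,0,0,0,20],[-0.012,0,0,0,0,0,20]]

```text
t: 17.32
tcp_pos: [0.5487, -0.0453, 0.0479]
orientation: [-0.006, 1.0, 0.0, -0.002]
ft_force: [-9.1, -0.4, 10.5]
finger_gap: 0.0589
grasp_force: 40.1
```

step_arm:
  steps:
    - [[0.004,0,0,0,0,0,20],[0.004,0,0,0,0,0,100],[0.004,0,0,0,0,0,100],[0.004,0,0,0,0,0,100],[0.004,0,0,0,0,0,100],[0.004,0,-0.05,0,0,0,100],[0.004,0,-0.2,0,0,0,100],[0.1,0,-0.4,0,0,0,100],[0.25,0,-0.6,0,0,0,100],[0.45,0,-0.8,0,0,0,100],[0.45,0,-0.8,0,0,0,100],[0.45,0,-0.8,0,0,0,100]]

```text
t: 18.82
tcp_pos: [0.4384, -0.0465, 0.2484]
orientation: [-0.006, 1.0, 0.0, 0.001]
ft_force: [0.0, -0.2, -0.4]
finger_gap: 0.0852
grasp_force: 0.0
```

```bash
python3 -c "
from h import *
im,d,P=rails('pics/w4.png')
boxes('wrist');boxes('top',amin=100)
plan(.4195,-.0045,.25,71.8)
"
```

```text
rail n 1516 ctr [ 0.5845 -0.3214] size [0.1008 0.0242] ang 0.69 xmin 0.534 z 0.0125
rail n 643 ctr [ 0.5546 -0.2101] size [0.0441 0.0201] ang 0.74 xmin 0.5324 z 0.0125
rail n 1434 ctr [ 0.5816 -0.1001] size [0.1004 0.02  ] ang 0.62 xmin 0.5313 z 0.0125
rail n 1459 ctr [0.58   0.0096] size [0.1008 0.0202] ang 0.72 xmin 0.5294 z 0.0125
rail n 598 ctr [0.5511 0.119 ] size [0.0458 0.0204] ang 0.62 xmin 0.5281 z 0.0125
deck front fit [-0.0136  0.5926] n 14
wrist n 8192 ctr [ 0.434  -0.2048] size [0.0567 0.1002] phi 65.2 z 0.0715 grip [ 0.4215 -0.2321] px [135. 210.]
wrist n 7690 ctr [0.4304 0.0262] size [0.0566 0.0999] phi 71.6 z 0.0716 grip [ 0.4209 -0.0023] px [408. 210.]
wrist n 4304 ctr [ 0.5709 -0.0466] size [0.0567 0.0787] phi 0.3 z 0.0714 grip [ 0.5409 -0.0467] px [321. 351.]
wrist n 2081 ctr [0.5697 0.0492] size [0.0377 0.0822] phi 9.9 z 0.072 grip [0.5402 0.0441] px [419. 355.]
wrist n 354 ctr [ 0.6046 -0.3351] size [0.0107 0.0188] phi 47.9 z 0.0697 grip [ 0.5845 -0.3574] px [ 26. 381.]
top n 518 ctr [0.5619 0.0652] size [0.0558 0.07  ] phi 3.3 z 0.071 grip [0.5319 0.0635] px [360. 231.]
top n 326 ctr [ 0.5646 -0.0373] size [0.0446 0.0716] phi -6.4 z 0.0712 grip [ 0.5348 -0.0339] px [398. 231.]
top n 780 ctr [0.4289 0.0272] size [0.0579 0.0994] phi 71.7 z 0.0707 grip [ 0.4194 -0.0013] px [374. 281.]
top n 443 ctr [ 0.4257 -0.2173] size [0.0573 0.0712] phi 66.8 z 0.0716 grip [ 0.4139 -0.2449] px [469. 285.]
now [ 0.4382 -0.0465  0.2465] th 0.71 t 19.0 -> row [ 0.073  0.169 -0.014] [ 1.000e-03 -2.000e-03 -1.185e+00]
```

View pics/w4.png

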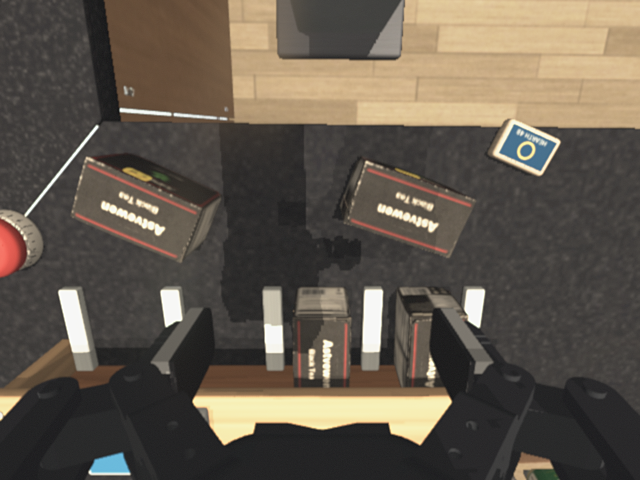

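Both boxes stand between their rails: bay 2 at (322,335), bay 1 at (430,335). Box 4 was knocked aside, from y = -0.235 to -0.205. I'll take it next, into bay 3, so that it isn't in the way of the last insertion.

step_arm:
  steps:
    - [[0.01,-0.1,0,0,0,-0.15,100],[0.03,-0.3,0,0,0,-0.32,100],[0.05,-0.5,0,0,0,-0.48,100],[0.08,-0.65,-0.01,0,0,-0.65,100],[0.08,-0.75,-0.01,0,0,-0.82,100],[0.08,-0.75,-0.01,0,0,-1.0,100],[0.08,-0.75,-0.01,0,0,-1.0,100],[0.08,-0.75,-0.01,0,0,-1.0,100]]

```text
t: 19.98
tcp_pos: [0.4187, -0.234, 0.2436]
orientation: [-0.495, 0.869, 0.006, -0.005]
ft_force: [-0.2, -0.7, 0.1]
finger_gap: 0.0858
grasp_force: 0.0
```

```bash
python3 -c "
from h import *
grasp([.434,-.2048])"
```

```text
wrist n 6996 ctr [ 0.4339 -0.2055] size [0.0569 0.0997] phi 65.1 z 0.0716 grip [ 0.4213 -0.2327] px [321. 255.]
wrist n 307 ctr [ 0.6065 -0.3343] size [0.0119 0.0223] phi 41.3 z 0.07 grip [ 0.584  -0.3541] px [ 68. 229.]
wrist n 1488 ctr [0.4285 0.0006] size [0.0448 0.0513] phi 70.9 z 0.0716 grip [ 0.4187 -0.0277] px [424. 414.]
wrist n 423 ctr [ 0.5425 -0.0675] size [0.0224 0.0481] phi -40.8 z 0.0667 grip [ 0.5198 -0.0479] px [300. 419.]
now [ 0.419  -0.2342  0.2451] th 59.35 t 20.0 -> row [ 0.002 -0.016  0.8  ] [ 0.011  0.    -0.097]
```

step_arm:
  steps:
    - [[0.005,-0.015,0.1,0,0,-0.097,100],[0.005,-0.015,0.3,0,0,-0.097,100],[0.005,-0.015,0.5,0,0,-0.097,100],[0.005,-0.015,0.7,0,0,-0.097,100],[0.005,-0.015,0.8,0,0,-0.097,100],[0.005,-0.015,0.8,0,0,-0.097,100],[0.005,-0.015,0.8,0,0,-0.097,20],[0.005,-0.015,0.8,0,0,-0.097,20],[0.005,-0.015,0.8,0,0,-0.097,20],[0.005,-0.015,0.8,0,0,-0.097,20],[0.005,-0.015,0.8,0,0,-0.097,20],[0.005,-0.015,0.8,0,0,-0.097,20]]

```text
t: 21.52
tcp_pos: [0.4195, -0.2376, 0.0465]
orientation: [-0.537, 0.843, 0.003, -0.004]
ft_force: [-0.5, 0.7, 6.8]
finger_gap: 0.0589
grasp_force: 38.4
```

```bash
python3 -c "
from h import *
plan(.46,-.156,.18,0.8)"
```

```text
now [ 0.4195 -0.2376  0.0465] th 65.0 t 21.5 -> row [-0.362 -0.004 -0.536] [ 0.006 -0.009  1.07 ]
```

step_arm:
  steps:
    - [[0,0,-0.08,0,0,0,20],[0,0,-0.25,0,0,0,20],[0,0,-0.42,0,0,0.1,20],[0,0,-0.53,0,0,0.25,20],[-0.05,0,-0.53,0,0,0.4,20],[-0.1,0,-0.53,0,0,0.55,20],[-0.2,0,-0.53,0,0,0.7,20],[-0.3,0,-0.53,0,0,0.85,20],[-0.36,0,-0.53,0,0,1.0,20],[-0.36,0,-0.53,0,0,1.0,20],[-0.36,0,-0.53,0,0,1.0,20]]

```text
t: 22.9
tcp_pos: [0.4579, -0.1564, 0.1776]
orientation: [-0.045, 0.999, 0.001, -0.006]
ft_force: [0.8, -0.5, 0.0]
finger_gap: 0.0589
grasp_force: 38.2
```

```bash
python3 -c "
from h import *
plan(.500,-.1557,.18,.8)"
```

```text
now [ 0.4579 -0.1564  0.1776] th 5.12 t 22.9 -> row [-0.168 -0.012 -0.012] [ 0.001 -0.012  0.072]
```

step_arm:
  steps:
    - [[-0.06,-0.006,0,0,-0.012,0.072,20],[-0.13,-0.012,0,0,-0.012,0.072,20],[-0.168,-0.012,0,0,-0.012,0.072,20],[-0.168,-0.012,0.05,0,-0.012,0.072,20],[-0.168,-0.012,0.18,0,-0.012,0.072,20],[-0.168,-0.012,0.32,0,-0.012,0.072,20],[-0.168,-0.012,0.43,0,-0.012,0.072,20],[-0.168,-0.012,0.49,0,-0.012,0.072,20],[-0.168,-0.012,0.51,0,-0.012,0.072,20],[-0.168,-0.012,0.51,0,-0.012,0.072,20]]

```text
t: 24.15
tcp_pos: [0.4992, -0.1549, 0.05]
orientation: [-0.006, 1.0, 0.001, 0.001]
ft_force: [0.3, 0.4, -1.4]
finger_gap: 0.0591
grasp_force: 38.2
```

```bash
python3 -c "
from h import *
plan(.546,-.1555,.0475,.8)"
```

```text
now [ 0.4992 -0.1549  0.05  ] th 0.7 t 24.1 -> row [-0.187 -0.005  0.01 ] [ 0.002  0.001 -0.002]
```

step_arm:
  steps:
    - [[-0.03,-0.003,0.008,0,0,0,20],[-0.07,-0.003,0.008,0,0,0,20],[-0.11,-0.003,0.008,0,0,0,20],[-0.14,-0.003,0.008,0,0,0,20],[-0.165,-0.003,0.008,0,0,0,20],[-0.18,-0.003,0.008,0,0,0,20],[-0.186,-0.003,0.008,0,0,0,20],[-0.19,-0.003,0.008,0,0,0,20],[-0.194,-0.003,0.008,0,0,0,20],[-0.194,-0.003,0.008,0,0,0,20]]

```text
t: 25.4
tcp_pos: [0.5466, -0.155, 0.0475]
orientation: [-0.006, 1.0, 0.001, -0.001]
ft_force: [-3.1, 0.1, 0.9]
finger_gap: 0.0589
grasp_force: 38.2
```

step_arm:
  steps:
    - [[-0.004,0,0,0,0,0,20],[-0.008,0,0,0,0,0,20],[-0.008,0,0,0,0,0,20]]

```text
t: 25.78
tcp_pos: [0.5466, -0.1549, 0.0471]
orientation: [-0.006, 1.0, 0.001, -0.003]
ft_force: [-7.6, 0.9, 3.4]
finger_gap: 0.0586
grasp_force: 38.4
```

Home. I'll release, back off and look at it.

step_arm:
  steps:
    - [[0.004,0,0,0,0,0,20],[0.004,0,0,0,0,0,100],[0.004,0,0,0,0,0,100],[0.004,0,0,0,0,0,100],[0.004,0,0,0,0,0,100],[0.004,0,-0.05,0,0,0,100],[0.004,0,-0.2,0,0,0,100],[0.1,0,-0.4,0,0,0,100],[0.25,0,-0.6,0,0,0,100],[0.45,0,-0.8,0,0,0,100],[0.45,0,-0.8,0,0,0,100],[0.45,0,-0.8,0,0,0,100]]

```text
t: 27.28
tcp_pos: [0.4372, -0.1571, 0.2485]
orientation: [-0.006, 1.0, 0.0, 0.001]
ft_force: [1.0, -1.0, 0.1]
finger_gap: 0.0853
grasp_force: 0.0
```

```bash
python3 -c "
from h import *
boxes('wrist');boxes('top',amin=100)
plan(.4195,-.0045,.25,71.8)
"
```

```text
wrist n 7760 ctr [0.4307 0.026 ] size [0.0569 0.1008] phi 71.3 z 0.0715 grip [ 0.4211 -0.0024] px [536. 212.]
wrist n 4156 ctr [0.5675 0.0633] size [0.0567 0.0783] phi 1.6 z 0.0714 grip [0.5375 0.0625] px [551. 347.]
wrist n 4352 ctr [ 0.572  -0.1557] size [0.0563 0.0804] phi 1.5 z 0.0715 grip [ 0.542  -0.1565] px [322. 352.]
wrist n 2108 ctr [ 0.5713 -0.0626] size [0.0393 0.0806] phi 11.2 z 0.0709 grip [ 0.5418 -0.0685] px [419. 357.]
wrist n 346 ctr [0.5979 0.1359] size [0.0109 0.0187] phi -47.4 z 0.0693 grip [0.5776 0.1579] px [618. 381.]
top n 517 ctr [0.5624 0.0649] size [0.057  0.0697] phi 1.1 z 0.0708 grip [0.5324 0.0643] px [360. 231.]
top n 518 ctr [ 0.5635 -0.0447] size [0.0549 0.0694] phi -0.4 z 0.0707 grip [ 0.5335 -0.0445] px [401. 232.]
top n 530 ctr [ 0.564  -0.1539] size [0.0582 0.0695] phi 0.1 z 0.0708 grip [ 0.534  -0.1539] px [442. 233.]
top n 783 ctr [0.4288 0.0272] size [0.0573 0.0995] phi 71.4 z 0.0708 grip [ 0.4193 -0.0012] px [374. 281.]
now [ 0.4373 -0.1565  0.247 ] th 0.72 t 27.4 -> row [ 0.064  0.609 -0.01 ] [ 0.002  0.002 -1.185]
```

step_arm:
  steps:
    - [[0.02,0.1,0,0,0,-0.15,100],[0.04,0.25,0,0,0,-0.32,100],[0.06,0.4,0,0,0,-0.48,100],[0.064,0.55,-0.01,0,0,-0.65,100],[0.064,0.61,-0.01,0,0,-0.82,100],[0.064,0.61,-0.01,0,0,-1.0,100],[0.064,0.61,-0.01,0,0,-1.0,100],[0.064,0.61,-0.01,0,0,-1.0,100],[0.064,0.61,-0.01,0,0,-1.0,100]]

```text
t: 28.5
tcp_pos: [0.4191, -0.0045, 0.2502]
orientation: [-0.504, 0.863, 0.001, 0.001]
ft_force: [0.2, -0.4, -0.5]
finger_gap: 0.0858
grasp_force: 0.0
```

```bash
python3 -c "
from h import *
grasp([.430,.026])"
```

```text
wrist n 7266 ctr [ 0.5739 -0.1544] size [0.0567 0.0837] phi 1.0 z 0.0716 grip [ 0.5439 -0.1549] px [ 71. 151.]
wrist n 6747 ctr [0.4304 0.0264] size [0.0567 0.0998] phi 71.3 z 0.0716 grip [ 0.4208 -0.002 ] px [328. 252.]
wrist n 5350 ctr [ 0.5705 -0.0465] size [0.0563 0.0786] phi 0.4 z 0.0714 grip [ 0.5405 -0.0467] px [153. 259.]
wrist n 3125 ctr [0.5679 0.0642] size [0.0564 0.079 ] phi 2.3 z 0.0713 grip [0.5379 0.063 ] px [235. 350.]
now [ 0.4191 -0.0045  0.2503] th 60.61 t 28.6 -> row [ 0.002 -0.004  0.821] [ 0.001  0.002 -0.178]
```

step_arm:
  steps:
    - [[0.002,-0.004,0.05,0,0,-0.1,100],[0.002,-0.004,0.2,0,0,-0.178,100],[0.002,-0.004,0.4,0,0,-0.178,100],[0.002,-0.004,0.6,0,0,-0.178,100],[0.002,-0.004,0.75,0,0,-0.178,100],[0.002,-0.004,0.82,0,0,-0.178,100],[0.002,-0.004,0.82,0,0,-0.178,100],[0.002,-0.004,0.82,0,0,-0.178,20],[0.002,-0.004,0.82,0,0,-0.178,20],[0.002,-0.004,0.82,0,0,-0.178,20],[0.002,-0.004,0.82,0,0,-0.178,20],[0.002,-0.004,0.82,0,0,-0.178,20]]

```text
t: 30.05
tcp_pos: [0.4206, -0.0051, 0.0465]
orientation: [-0.583, 0.812, -0.0, 0.001]
ft_force: [-1.0, -0.5, 7.0]
finger_gap: 0.0592
grasp_force: 38.2
```

```bash
python3 -c "
from h import *
plan(.46,-.12,.18,0.8)"
```

```text
now [ 0.4206 -0.0051  0.0465] th 71.36 t 30.1 -> row [ 0.384 -0.297 -0.534] [-1.000e-03  3.000e-03  1.176e+00]
```

Offset is about 0.033 m.

step_arm:
  steps:
    - [[0,0,-0.08,0,0,0,20],[0,0,-0.25,0,0,0,20],[0,0,-0.42,0,0,0.1,20],[0,0,-0.53,0,0,0.25,20],[0.06,-0.05,-0.53,0,0,0.4,20],[0.12,-0.1,-0.53,0,0,0.55,20],[0.2,-0.17,-0.53,0,0,0.7,20],[0.3,-0.24,-0.53,0,0,0.85,20],[0.38,-0.3,-0.53,0,0,1.0,20],[0.38,-0.3,-0.53,0,0,1.0,20],[0.38,-0.3,-0.53,0,0,1.0,20]]

```text
t: 31.42
tcp_pos: [0.4601, -0.1184, 0.1779]
orientation: [-0.1, 0.995, 0.001, 0.0]
ft_force: [-0.7, 0.3, -1.1]
finger_gap: 0.0587
grasp_force: 38.4
```

```bash
python3 -c "
from h import *
plan(.500,-.2655,.18,.8)"
```

```text
now [ 0.4601 -0.1184  0.1779] th 11.49 t 31.4 -> row [-0.039 -0.608 -0.01 ] [0.002 0.001 0.178]
```

step_arm:
  steps:
    - [[-0.01,-0.12,-0.005,0,0,0.08,20],[-0.02,-0.3,-0.005,0,0,0.178,20],[-0.03,-0.45,-0.005,0,0,0.178,20],[-0.039,-0.56,-0.005,0,0,0.178,20],[-0.039,-0.608,-0.005,0,0,0.178,20],[-0.039,-0.608,-0.005,0,0,0.178,20],[-0.039,-0.608,-0.005,0,0,0.178,20]]

```text
t: 32.3
tcp_pos: [0.4999, -0.2648, 0.1788]
orientation: [-0.007, 1.0, 0.001, 0.0]
ft_force: [-0.6, 0.3, -1.2]
finger_gap: 0.0594
grasp_force: 38.4
```

```bash
python3 -c "
from h import *
plan(.500,-.2658,.0485,.8)"
```

```text
now [ 0.4999 -0.2648  0.1788] th 0.79 t 32.3 -> row [-0.    -0.005  0.521] [ 0.002  0.    -0.   ]
```

step_arm:
  steps:
    - [[0,-0.003,0.08,0,0,0,20],[0,-0.003,0.2,0,0,0,20],[0,-0.003,0.34,0,0,0,20],[0,-0.003,0.45,0,0,0,20],[0,-0.003,0.5,0,0,0,20],[0,-0.003,0.518,0,0,0,20],[0,-0.003,0.518,0,0,0,20]]

```text
t: 33.17
tcp_pos: [0.5007, -0.2667, 0.05]
orientation: [-0.006, 1.0, 0.001, 0.001]
ft_force: [-0.3, -0.2, -2.1]
finger_gap: 0.0591
grasp_force: 38.4
```

```bash
python3 -c "
from h import *
plan(.549,-.2655,.0475,.8)"
```

```text
now [ 0.5007 -0.2667  0.05  ] th 0.72 t 33.2 -> row [-0.193  0.002  0.01 ] [ 0.001  0.002 -0.001]
```

step_arm:
  steps:
    - [[-0.03,0.002,0.008,0,0,0,20],[-0.07,0.002,0.008,0,0,0,20],[-0.11,0.002,0.008,0,0,0,20],[-0.14,0.002,0.008,0,0,0,20],[-0.165,0.002,0.008,0,0,0,20],[-0.18,0.002,0.008,0,0,0,20],[-0.188,0.002,0.008,0,0,0,20],[-0.194,0.002,0.008,0,0,0,20],[-0.198,0.002,0.008,0,0,0,20],[-0.202,0.002,0.008,0,0,0,20],[-0.202,0.002,0.008,0,0,0,20]]

```text
t: 34.55
tcp_pos: [0.55, -0.2657, 0.0471]
orientation: [-0.006, 1.0, 0.001, -0.0]
ft_force: [-2.1, 0.6, -0.6]
finger_gap: 0.0591
grasp_force: 38.4
```

step_arm:
  steps:
    - [[-0.004,0,0,0,0,0,20],[-0.008,0,0,0,0,0,20],[-0.012,0,0,0,0,0,20],[-0.012,0,0,0,0,0,20]]

```text
t: 35.05
tcp_pos: [0.55, -0.2657, 0.0469]
orientation: [-0.005, 1.0, 0.001, -0.003]
ft_force: [-11.0, 2.1, 6.1]
finger_gap: 0.0585
grasp_force: 39.0
```

Home. I'll release, back off and rise for an overall check.

step_arm:
  steps:
    - [[0.005,0,0,0,0,0,20],[0.005,0,0,0,0,0,100],[0.005,0,0,0,0,0,100],[0.005,0,0,0,0,0,100],[0.005,0,0,0,0,0,100],[0.005,0,-0.05,0,0,0,100],[0.005,0,-0.2,0,0,0,100],[0.1,0.05,-0.4,0,0,0,100],[0.25,0.2,-0.6,0,0,0,100],[0.45,0.4,-0.8,0,0,0,100],[0.45,0.6,-0.8,0,0,0,100],[0.45,0.64,-0.8,0,0,0,100]]

```text
t: 36.55
tcp_pos: [0.4387, -0.1047, 0.2498]
orientation: [-0.008, 1.0, -0.0, 0.002]
ft_force: [-0.1, -0.2, 0.7]
finger_gap: 0.0853
grasp_force: 0.0
```

step_arm:
  steps:
    - [[0,0,0,0,0,0,100],[0,0,0,0,0,0,100],[0,0,0,0,0,0,100]]

```text
t: 36.92
tcp_pos: [0.4391, -0.1087, 0.2469]
orientation: [-0.005, 1.0, 0.001, -0.0]
ft_force: [0.3, 0.2, -0.2]
finger_gap: 0.0853
grasp_force: 0.0
```

```bash
python3 -c "
from h import *
im,d,P=rails('pics/w5.png')
boxes('wrist');boxes('top',amin=100)
"
```

```text
rail n 1445 ctr [ 0.5813 -0.0998] size [0.1007 0.0195] ang 0.54 xmin 0.5308 z 0.0125
rail n 1207 ctr [0.5805 0.0096] size [0.1015 0.0206] ang 0.71 xmin 0.5296 z 0.0124
rail n 444 ctr [0.5461 0.1191] size [0.0364 0.0204] ang 1.96 xmin 0.5276 z 0.0123
rail n 449 ctr [ 0.5504 -0.3201] size [0.0325 0.0202] ang 0.64 xmin 0.534 z 0.0124
rail n 1519 ctr [ 0.5832 -0.21  ] size [0.1014 0.0206] ang 0.7 xmin 0.5324 z 0.0125
deck front fit [-0.0132  0.5926] n 12
wrist n 4475 ctr [ 0.575  -0.1552] size [0.0567 0.0856] phi 0.4 z 0.0716 grip [ 0.545  -0.1554] px [272. 352.]
wrist n 4458 ctr [ 0.5724 -0.0469] size [0.0566 0.082 ] phi 0.5 z 0.0714 grip [ 0.5424 -0.0472] px [385. 351.]
wrist n 2390 ctr [0.5588 0.0637] size [0.0558 0.0599] phi 1.8 z 0.0713 grip [0.5288 0.0627] px [509. 335.]
wrist n 1688 ctr [ 0.5561 -0.2663] size [0.0466 0.0561] phi -86.5 z 0.0719 grip [ 0.5543 -0.2363] px [143. 333.]
top n 518 ctr [0.5621 0.0651] size [0.0567 0.0701] phi 1.7 z 0.0711 grip [0.5321 0.0642] px [360. 231.]
top n 509 ctr [ 0.5638 -0.0446] size [0.0548 0.0691] phi 0.5 z 0.0707 grip [ 0.5338 -0.0448] px [401. 232.]
top n 144 ctr [ 0.5644 -0.1386] size [0.0256 0.0681] phi -1.3 z 0.0696 grip [ 0.5344 -0.1379] px [434. 230.]
```

View pics/w5.png

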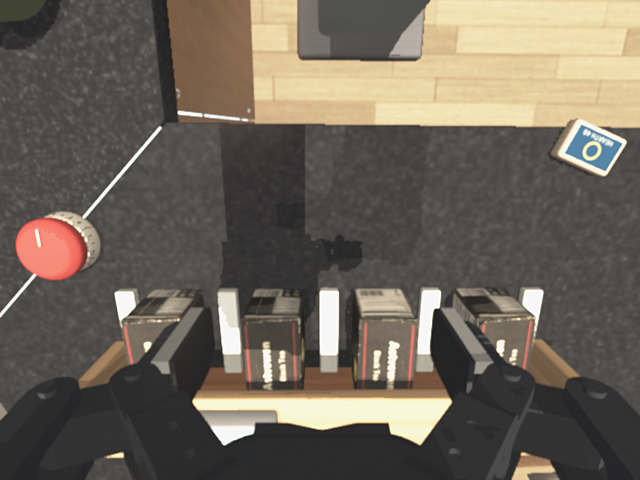

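All four boxes are home. Their fronts are level with the rail ends at row ~290, each is centred to about 1.5 mm and square to under 2°. The timer at (55,248) and the matchbox at (590,147) are untouched.

```bash
python3 -c "
from h import *
print(robot.finish_job())"
```

```text
the job is handed in; nothing more can be done
None
```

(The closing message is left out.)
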